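# Hang the loaded slide carrier level on the drying peg

### The arm

A 6-joint arm with a two-finger parallel gripper is mounted at the origin on the work surface. World frame = base frame: x ahead of the robot, y to its left, z up, the work surface at z = 0. Lengths are in m, angles in rad, forces in N, time in s.
With the tool pointing down it reaches from about 0.3 to 0.775 m from the base axis. Payload 14.6 kg.
Tool frame: the origin (TCP) lies at the very end of the fingers, on their centre line; the grasp point (between the pads) lies 19 mm behind it; z points along the fingers, y is the line along which they close (so a half turn about z gives the same grasp; the last joint's range is limited). The gripper opens to 94 mm and grips with 3 to 60 N. Pads are 16 mm wide; open, the fingers measure 119 mm over their backs; the gripper's body (75 mm by 177 mm) begins 78 mm behind the grasp point.
Start: joints at [1.046, 0.3, 1.521, -0, 1.321, -0.067], TCP at [0.243, 0.493, 0.205] pointing down, gripper open.
Joint ranges: [-3.03, 3.03], [-0.79, 2.21], [0.23, 2.52], [-1.04, 4.18], [0, 3.07], [-2.55, 2.55]. Speed limits (rad/s): [2.22, 2.22, 2.57, 3.14, 3.14, 3.14].

### API

Orientations are given as [roll, pitch, yaw] about the fixed x, y, z axes, in that order (R = Rz(yaw) Ry(pitch) Rx(roll)).
In Python, from station import ctrl gives the robot as it stands.
- The arm moves only by the tool carry_out, never from a script. Its argument "motion" is text: rows parted by semicolons, each of 7 numbers parted by spaces: the shift along the world's x, y, z in m, then the turn, a rotation vector about the world's x, y, z in degrees, then the closure in counts, from 0 (fully open) to 255 (shut). In form: dx dy dz wx wy wz hand; .... A call has 1 to 20 rows; each row shifts and turns the commanded pose from where the row before left it; what a row does not reach is not made up. A row lasts 1/12 s, in which the tool goes at most 41.7 mm and 7.16 degrees, less where a joint would pass 70% of its speed; a pose out of reach is approached as far as the arm can. A call is refused whole if a number of a shift passes 0.0417 or a number of a turn 7.16, either way. A call with a gripper value outside its range is refused whole. The fingers move at their own pace and stop on an object; "grip_force" is the grip in N (left out, the last holds). Time passes only in rows, so rows that do not move let the fingers close. It gives the time, the measured TCP pose, the force, the opening and the grip force at its end, in the units of the state.
- ctrl.get_obs(): the state, without advancing time (a new reading comes with each control period).
- ctrl.camera(name): name is "scene" or "top" or "wrist"; returns a dict with "pixels" (400x640x3 uint8, red, green, blue), "range_z" (400x640 float32, m along the optical axis (not along the pixel's ray), 0 where there is no reading), "K" (3x3 intrinsics, pixels), "position" and "attitude" of the camera in the world. Camera axes: x right, y up, looking along -z (the intrinsics and any distortion apply to the point x, -y, -z); pixel columns grow to the right and rows downward; lengths in m; the calibration is good to about 2 mm. The wrist camera is an equidistant fisheye: a pixel r from the principal point sees the ray r / f radians off the axis. A picture is of the moment at which its call begins.
- ctrl.hand_in(): hands the job in; it is judged then, once.
The state is a dict: "time_s": time; "qpos": joint angles; "joint_vel": joint speeds; "tau": joint torques, N m; "ee_pos": TCP position; "eef_rot": TCP orientation; "force": force on the tool from outside, world axes, zero at the start; "moment": the same for the moment, N m; "grip_width": finger opening in m; "grip_force": force on a finger pad.
Only numpy, scipy, OpenCV 4.12 (cv2) and the standard library are available. Lean on these libraries where they do the work, as an engineer would, in place of code of your own. Each camera call takes 0.05 s, during which the arm holds its last target. There are 200 camera calls.

### The job

Lift the slide carrier by its green handle and hang it on the drying peg by whichever of its three holes makes it hang level with the slides it holds, pushing it back along the peg until the orange ring is fully home and the carrier still sits against it. Do it gently: the peg is thin and its height is not measured, so feel for it. Leave the carrier hanging free and still with all three packs in it, and do not disturb the bottle, the dish or the blue box.

Things in the scene. Friction and masses are not known exactly. Their poses are not given: they have to be found in the camera images.
- carrier: Slide carrier, 0.16 kg empty. Origin: centre of underside; z up, y along it, x across; both ends alike. White tray 86 (x) by 146 (y) by 16 mm high, 3 mm floor, three pockets centred at y = -47, 0, +47 mm. Over the packs stands an aluminium plate 4 mm thick in the plane x = 0, z = 32 to 115 mm, 146 mm long. Loaded, about 0.41 kg; hung by a wrong hole it leans some 10 degrees or more.
- handle (a point): Centre of the carrier's green handle block on top of the plate (carrier z = 140 mm), 10 (x) by 44 (y) by 52 mm high, from carrier z = 114 to 166 mm. Pinch it across its 10 mm from above, high up. Axes as the carrier's.
- hole_neg (a point): Centre of the first of three round 11 mm holes through the plate along x: carrier y = -18, z = 100 mm. Axes as the carrier's.
- hole_mid (a point): Centre of the middle hole, same size: carrier y = 0, z = 100 mm.
- hole_pos (a point): Centre of the third hole, same size: carrier y = +18, z = 100 mm.
- stained_slides: Pack of purple stained glass slides, 76 (x) by 40 (y) by 26 (z) mm, about 0.19 kg (it varies by a tenth); stands loose in any one of the carrier's three pockets, origin at the centre of its underside.
- blank_a: Pale plastic blank pack of the same size, 0.03 kg, loose in another pocket; origin at the centre of its underside.
- blank_b: Second pale plastic blank pack, same as the first, in the remaining pocket.
- stand: Drying stand, fixed. Origin on the bench, centre of its white drip tray (150 (x) by 190 (y) by 14 mm high), z up. Column 16 mm thick, 220 mm tall at x = +108 mm. A blue clamp on it (34 by 32 by 28 mm, x = 89 to 123 mm, top 20 mm above the peg's root) carries the peg, which points to -x above the line y = 0. A carrier fully home has its plate at x = +3 mm.
- peg_foot (a point): Point on the bench plumb below the peg, 30 mm in front of the stand's origin (stand x = -30 mm), axes as the stand's. Steel peg, 6 mm thick, tip at stand x = -47 mm, rising 4 degrees to the tip. Its height varies and is NOT reported: axis 150 to 200 mm above this point; feel (or look) for it. Springy: the front gives about 0.2 mm per N up or down. Grey sleeve 11 mm thick from x = +13 mm to the clamp.
- ring (a joint): Orange stop ring, 22 mm across and 8 mm thick, that slides on the peg with about 2.5 N of friction and stays where it is left. Value in m: how far it still stands in front of its home against the sleeve; 0 = fully home (its front face then at stand x = +5 mm), 0.022 = farthest out. It starts somewhere between 0.010 and 0.020.
- reagent_bottle: Amber bottle with black cap, 48 mm across, 85 mm tall, origin at the centre of its underside. Leave alone.
- dish: White shallow dish, 84 mm across, 16 mm tall, origin at the centre of its underside. Leave alone.
- slide_box: Closed blue slide box 100 by 85 by 35 mm, origin at the centre of its underside. Leave alone.
There are look-alikes about, which are no part of the job. Of the things like the carrier, leave any that is brown; of the rest the smaller one is meant.

How it is judged:
By the outcome, as a careful person would: the job done as asked, in the order asked, and still so for the second after the job is handed in, with the robot touching nothing.
It also fails if it takes over 72 s, if anything falls off the work surface, if the arm or the gripper's body presses on something with over 40 N, if the wrist force passes 120 N, or if a joint passes its speed limit or range.

## Working session

There is one attempt and no reset: what is moved stays moved. The work goes in short steps, Python scripts to look and compute and a tool call to move; the robot and the scene stay as the last step left them, time stands still between calls to the robot, and variables do not carry over. Pictures are saved under pics/ and viewed, at most 10 in all, crops included, and the job is handed in when it is done.

Besides the shell and the picture viewer there is one more tool, called after "Emit:" in YAML: its name, and indented under it one key for each argument. carry_out: Moves the arm, as the interface text tells. Its arguments: {"type":"object","properties":{"motion":{"type":"string"},"grip_force":{"type":"number"}},"required":["motion"]}

```bash
mkdir -p pics; cat > h.py <<'E'
import numpy as np, cv2
from station import ctrl
from scipy.spatial.transform import Rotation as R
def shot(n):
    c=ctrl.camera(n); cv2.imwrite(f'pics/{n}_{np.random.randint(1e6)}.png',c['pixels'][:,:,::-1]); return c
E
python3 - <<'E'
from h import *
for n in ['scene','top']:
    c=ctrl.camera(n); np.savez(f'{n}0.npz',**c); cv2.imwrite(f'pics/{n}0.png',c['pixels'][:,:,::-1])
    print(n,c['K'],c['position'],c['attitude'],(c['range_z']>0).mean())
    print([k for k in c])
o=ctrl.get_obs(); print(o)
E
```

```text
scene [[489.63280158   0.         321.30501221]
 [  0.         489.63280158 198.86779978]
 [  0.           0.           1.        ]] [1.12563427 0.65163688 1.08569302] [ 6.67938595e-01 -2.29321654e-04  2.35221282e+00] 0.99589453125
['pixels', 'range_z', 'K', 'position', 'attitude']
top [[498.89787356   0.         322.08530655]
 [  0.         498.89787356 202.80255698]
 [  0.           0.           1.        ]] [0.33776174 0.09606005 1.49272195] [ 0.17465027  0.02054667 -1.59450128] 0.99610546875
['pixels', 'range_z', 'K', 'position', 'attitude']
{'time_s': 0.1, 'qpos': array([ 1.04641531e+00,  3.00405210e-01,  1.52148049e+00,  1.48279995e-06,
        1.32070604e+00, -6.66047537e-02]), 'joint_vel': array([ 0.00147678, -0.00055036, -0.00140049, -0.00208554,  0.00078723,
       -0.00051665]), 'tau': array([ 1.63185832e-03, -5.32641685e+01, -3.53282905e+01,  7.10629835e-02,
        2.35595932e-02, -5.94152448e-05]), 'ee_pos': array([0.24296846, 0.49317626, 0.20496503]), 'eef_rot': array([-3.14059587e+00, -6.79281813e-05,  2.68381599e+00]), 'force': array([0.18657575, 0.20094367, 0.24098786]), 'moment': array([0.01800308, 0.01001353, 0.06781849]), 'grip_force': 0.0, 'grip_width': 0.09388660320113376}
```

View pics/scene0.png

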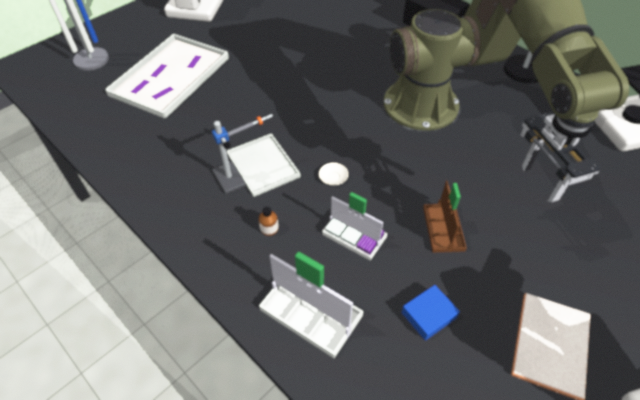

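View pics/top0.png

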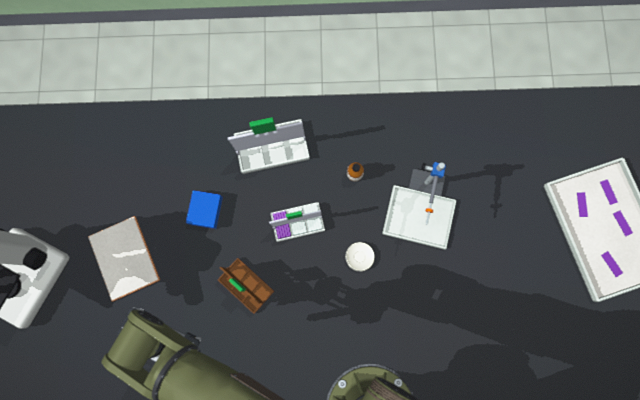

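The scene view shows the small white carrier at about (355,230), with the green handle at (358,203) and the purple pack at its right end (368,243). The stand is at (262,165) with the ring at (260,120). In the top view the carrier is at (297,221), purple at its left (+y) end. The stand tray is at (420,217), the ring at (429,210) and the clamp at (438,170). The big white carrier and the brown one are decoys.

```bash
cat >> h.py <<'E'
def cloud(c):
    z=c['range_z']; v,u=np.mgrid[:400,:640]; K=c['K']
    p=np.stack([(u-K[0,2])/K[0,0]*z,-(v-K[1,2])/K[1,1]*z,-z],-1)
    return p@R.from_euler('xyz',c['attitude']).as_matrix().T+c['position']
def mask(c,lo,hi,box):
    h=cv2.cvtColor(c['pixels'],cv2.COLOR_RGB2HSV); m=cv2.inRange(h,lo,hi)>0
    b=np.zeros_like(m); b[box[1]:box[3],box[0]:box[2]]=1
    return m&b&(c['range_z']>0)
E
python3 - <<'E'
from h import *
L=lambda n:dict(np.load(n+'0.npz'))
G=((45,120,40),(75,255,255)); P=((130,80,40),(160,255,255)); B=((100,100,60),(120,255,255)); O=((3,150,150),(18,255,255));W=((0,0,200),(180,40,255))
def rep(t,p):
    print(t,len(p),'med',np.median(p,0).round(4),'min',p.min(0).round(3),'max',p.max(0).round(3))
boxes={'scene':dict(g=(340,185,375,220),p=(350,230,385,255),b=(205,115,235,150),o=(250,112,272,128),w=(225,130,302,196)),
'top':dict(g=(283,205,308,223),p=(265,200,295,242),b=(425,155,450,185),o=(420,200,438,218),w=(380,183,460,252))}
for n in boxes:
    c=L(n); X=cloud(c)
    for k,r in zip('gpbow',(G,P,B,O,W)):
        m=mask(c,*r,boxes[n][k])
        if m.sum()<3: print(n,k,'none'); continue
        rep(n+k,X[m])
        if k=='w':
            q=X[m]; q=q[(q[:,2]<.03)]; rr=cv2.minAreaRect((q[:,:2]*1000).astype(np.float32)); print('  tray',rr)
        if k=='g':
            q=X[m]; t=q[q[:,2]>q[:,2].max()-.012]; print('  top',t.mean(0),cv2.minAreaRect((t[:,:2]*1000).astype(np.float32)), cv2.fitLine((t[:,:2]*1000).astype(np.float32),2,0,.01,.01).ravel())
# carrier whole: non-dark pixels in top
c=L('top');X=cloud(c); m=np.zeros((400,640),bool); m[195:248,262:332]=1
m&=(X[...,2]>.009)&(X[...,2]<.06); q=X[m]; print('carrier',cv2.minAreaRect((q[:,:2]*1000).astype(np.float32)))
# peg line between
for n,b in (('top',(420,165,445,225)),('scene',(225,108,278,140))):
    c=L(n);X=cloud(c); m=np.zeros((400,640),bool); m[b[1]:b[3],b[0]:b[2]]=1
    m&=(X[...,2]>.13); q=X[m]; i=np.argsort(q[:,0]); print(n,'peg',q[i][::max(1,len(q)//25)].round(3).tolist())
E
```

```text
sceneg 227 med [0.5467 0.2012 0.1509] min [0.537 0.178 0.118] max [0.554 0.221 0.171]
  top [0.54567521 0.20021535 0.16530049] ((544.9428100585938, 199.22833251953125), (10.964883804321289, 42.89824295043945), 11.497685432434082) [ 2.0951632e-01 -9.7780514e-01  5.4567523e+02  2.0021535e+02]
scenep 230 med [0.5547 0.2507 0.0297] min [0.493 0.228 0.018] max [0.576 0.27  0.036]
sceneb 157 med [ 0.6578 -0.1849  0.1851] min [ 0.529 -0.395 -0.002] max [ 0.671 -0.156  0.194]
sceneo 23 med [ 0.5436 -0.1599  0.1811] min [ 0.538 -0.171  0.17 ] max [ 0.548 -0.153  0.189]
scenew 2429 med [ 0.5515 -0.1637  0.0055] min [ 0.455 -0.277 -0.003] max [ 0.646 -0.054  0.022]
  tray ((550.1118774414062, -167.9429473876953), (200.46664428710938, 149.34735107421875), 74.92427825927734)
topg 77 med [0.5434 0.1968 0.1635] min [0.538 0.175 0.124] max [0.552 0.216 0.172]
  top [0.54423758 0.19640248 0.16600904] ((544.6485595703125, 195.84585571289062), (8.190500259399414, 40.8912239074707), 12.487386703491211) [ 1.8360545e-01 -9.8300004e-01  5.4423761e+02  1.9640248e+02]
topp 243 med [0.5241 0.2408 0.0296] min 
[... 1135 characters left out ...]
, [0.664, -0.165, 0.178]]
scene peg [[0.507, -0.151, 0.18], [0.514, -0.159, 0.181], [0.525, -0.16, 0.18], [0.533, -0.163, 0.176], [0.541, -0.165, 0.183], [0.543, -0.163, 0.182], [0.545, -0.161, 0.181], [0.547, -0.166, 0.179], [0.556, -0.165, 0.178], [0.563, -0.165, 0.176], [0.568, -0.168, 0.173], [0.575, -0.168, 0.174], [0.579, -0.179, 0.178], [0.585, -0.173, 0.17], [0.591, -0.182, 0.176], [0.594, -0.178, 0.173], [0.599, -0.176, 0.174], [0.604, -0.18, 0.168], [0.611, -0.179, 0.173], [0.615, -0.186, 0.174], [0.621, -0.178, 0.177], [0.625, -0.182, 0.177], [0.629, -0.185, 0.174], [0.637, -0.189, 0.188], [0.641, -0.18, 0.171], [0.644, -0.178, 0.167], [0.647, -0.178, 0.18], [1.126, 0.652, 1.086]]
```

```bash
python3 - <<'E'
import cv2
a=cv2.imread('pics/scene0.png')[95:265,195:405]; cv2.imwrite('pics/crop_s.png',cv2.resize(a,None,fx=3.5,fy=3.5,interpolation=cv2.INTER_CUBIC))
E
```

```text
(no output)
```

View pics/crop_s.png

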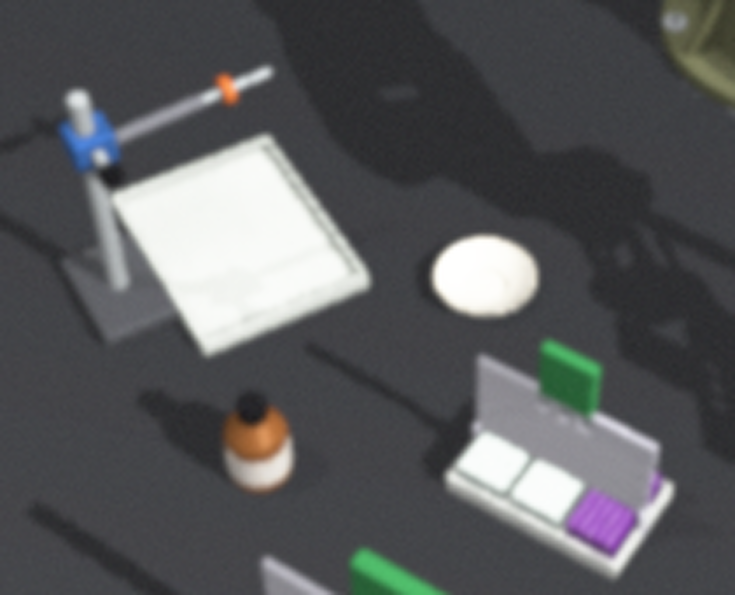

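Crop: three holes sit just under the handle at about (565,415). The purple pack is at the near-right end, the ring at (228,90) about 2 cm behind the peg tip at (270,70). I'll move above the handle and look with the wrist camera.

Emit:
carry_out:
  motion: "0.03 -0.0285 0.006 0 0 -5.2 0;0.03 -0.0285 0.006 0 0 -5.2 0;0.03 -0.0285 0.006 0 0 -5.2 0;0.03 -0.0285 0.006 0 0 -5.2 0;0.03 -0.0285 0.006 0 0 -5.2 0;0.03 -0.0285 0.006 0 0 -5.2 0;0.03 -0.0285 0.006 0 0 -5.2 0;0.03 -0.0285 0.006 0 0 -5.2 0;0.03 -0.0285 0.006 0 0 -5.2 0;0.03 -0.0285 0.006 0 0 -5.2 0;0 0 0 0 0 0 0;0 0 0 0 0 0 0"

```text
time_s: 1.1
ee_pos: [0.5429, 0.2079, 0.2646]
eef_rot: [-3.141, 0.0, 1.773]
force: [0.4, 1.1, -0.5]
grip_width: 0.0938
grip_force: 0.0
```

```bash
python3 - <<'E'
from h import *
c=ctrl.camera('wrist'); np.savez('wrist0.npz',**c); cv2.imwrite('pics/wrist0.png',c['pixels'][:,:,::-1])
print(c['K'],c['position'],R.from_euler('xyz',c['attitude']).as_matrix().round(3)); o=ctrl.get_obs(); print(o['ee_pos'],o['eef_rot'],o['force'])
E
```

```text
[[309.70691629   0.         315.78198717]
 [  0.         309.70691629 201.08292757]
 [  0.           0.           1.        ]] [0.52839194 0.27563212 0.44346581] [[ 0.98  -0.194 -0.048]
 [ 0.2    0.951  0.235]
 [-0.    -0.24   0.971]]
[0.5419696  0.20905787 0.26458804] [-3.14044201e+00 -9.62480225e-05  1.77593300e+00] [ 0.38304424 -0.03639862 -0.25567147]
```

View pics/wrist0.png

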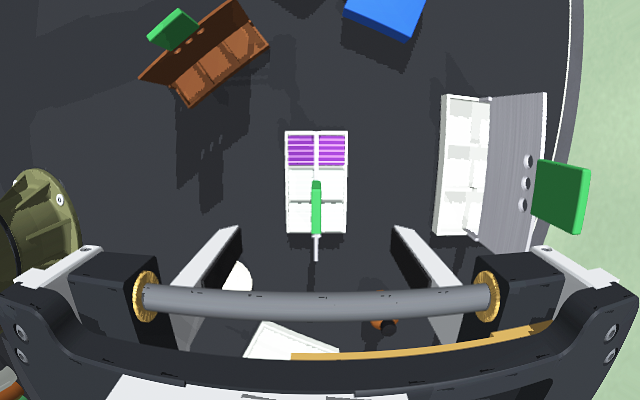

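The wrist view is sharp. The handle runs between the fingers from (316,182) to (316,236), with purple at the top end (+y). I'll fix the handle's centre and yaw from its top face.

```bash
cat >> h.py <<'E'
def wcloud(c):
    z=c['range_z']; v,u=np.mgrid[:400,:640]; K=c['K']
    x=(u-K[0,2])/K[0,0]; y=(v-K[1,2])/K[1,1]; r=np.hypot(x,y); s=np.tan(r)/np.maximum(r,1e-9)
    p=np.stack([x*s*z,-y*s*z,-z],-1)
    return p@R.from_euler('xyz',c['attitude']).as_matrix().T+c['position']
E
python3 - <<'E'
from h import *
c=dict(np.load('wrist0.npz')); X=wcloud(c)
m=mask(c,(45,80,40),(80,255,255),(290,170,345,245)); q=X[m]
print(np.histogram(q[:,2],12))
t=q[(q[:,2]>.16)&(q[:,2]<.175)]; print('handle top',np.median(t[:,2]),cv2.minAreaRect((t[:,:2]*1000).astype(np.float32)))
m=mask(c,(130,60,40),(165,255,255),(275,120,355,175)); q=X[m]; print('purple',q.min(0),q.max(0),q.mean(0))
b=np.zeros((400,640),bool); b[125:240,278:354]=1
q=X[b&(X[...,2]>.01)&(X[...,2]<.022)&(c['pixels'].min(-1)>150)]; print('tray',cv2.minAreaRect((q[:,:2]*1000).astype(np.float32)))
E
```

```text
(array([  4,   2,   3,   0,   0,   0,   0,   0,   9,  17,  26, 440]), array([-0.00085441,  0.01320774,  0.02726989,  0.04133204,  0.05539419,
        0.06945634,  0.08351849,  0.09758064,  0.11164279,  0.12570493,
        0.13976708,  0.15382923,  0.16789138]))
handle top 0.1655737579433117 ((543.8079223632812, 198.33273315429688), (8.584145545959473, 43.19998550415039), 11.677780151367188)
purple [0.49464492 0.21831022 0.00622247] [0.57455395 0.26989596 0.11563622] [0.53464948 0.24500554 0.02862817]
tray ((544.5732421875, 197.94308471679688), (85.88172149658203, 144.86700439453125), 11.543191909790039)
```

Emit:
carry_out:
  motion: "0 0 -0.025 0 0 0 0;0 0 -0.03 0 0 0 0;0 0 -0.03 0 0 0 0;0 0 -0.025 0 0 0 0;0 0 -0.0186 0 0 0 0;0 0 0 0 0 0 0;0 0 0 0 0 0 150;0 0 0 0 0 0 200;0 0 0 0 0 0 255;0 0 0 0 0 0 255;0 0 0 0 0 0 255;0 0 0 0 0 0 255;0 0 0 0 0 0 255;0 0 0 0 0 0 255"
  grip_force: 45

```text
time_s: 2.32
ee_pos: [0.5421, 0.2093, 0.1367]
eef_rot: [3.142, -0.0, 1.776]
force: [0.7, 0.0, -0.8]
grip_width: 0.0439
grip_force: 0.0
```

Emit:
carry_out:
  motion: "0 0 0 0 0 0 255;0 0 0 0 0 0 255;0 0 0 0 0 0 255;0 0 0 0 0 0 255;0 0 0 0 0 0 255;0 0 0 0 0 0 255;0 0 0 0 0 0 255;0 0 0 0 0 0 255"

```text
time_s: 2.98
ee_pos: [0.542, 0.2093, 0.1365]
eef_rot: [-3.141, 0.0, 1.776]
force: [1.2, -0.2, -0.7]
grip_width: 0.0095
grip_force: 45.0
```

Emit:
carry_out:
  motion: "0 0 0.005 0 0 0 255;0 0 0.012 0 0 0 255;0 0 0.02 0 0 0 255;0 0 0.025 0 0 0 255;0 0 0.025 0 0 0 255;0 0 0.02 0 0 0 255;0 0 0.012 0 0 0 255;0 0 0.006 0 0 0 255;0 0 0 0 0 0 255;0 0 0 0 0 0 255"

```text
time_s: 3.82
ee_pos: [0.5418, 0.2093, 0.2613]
eef_rot: [-3.141, 0.0, 1.776]
force: [-0.0, 0.7, -4.4]
grip_width: 0.0098
grip_force: 45.0
```

Emit:
carry_out:
  motion: "-0.002 -0.008 0 0 0 -0.6 255;-0.004 -0.016 0 0 0 -1.2 255;-0.005 -0.022 0 0 0 -1.7 255;-0.005 -0.024 0 0 0 -1.8 255;-0.005 -0.025 0 0 0 -1.8 255;-0.005 -0.025 0 0 0 -1.8 255;-0.005 -0.025 0 0 0 -1.8 255;-0.005 -0.025 0 0 0 -1.8 255;-0.005 -0.025 0 0 0 -1.8 255;-0.005 -0.025 0 0 0 -1.8 255;-0.005 -0.025 0 0 0 -1.8 255;-0.005 -0.025 0 0 0 -1.8 255;-0.005 -0.024 0 0 0 -1.8 255;-0.005 -0.022 0 0 0 -1.7 255;-0.005 -0.02 0 0 0 -1.5 255;-0.005 -0.016 0 0 0 -1.1 255;-0.003 -0.01 0 0 0 -0.8 255;-0.001 -0.005 0 0 0 0 255;0 0 0 0 0 0 255;0 0 0 0 0 0 255"

```text
time_s: 5.48
ee_pos: [0.462, -0.1573, 0.2614]
eef_rot: [-3.141, -0.0, 1.312]
force: [0.4, -0.0, -4.0]
grip_width: 0.0094
grip_force: 45.0
```

```bash
python3 - <<'E'
from h import *
c=ctrl.camera('wrist'); np.savez('wrist1.npz',**c); cv2.imwrite('pics/wrist1.png',c['pixels'][:,:,::-1])
o=ctrl.get_obs(); print(o['ee_pos'],o['eef_rot'],o['force'],o['moment'])
E
```

```text
[ 0.46214944 -0.15703282  0.26150583] [-3.14135155e+00 -2.81390578e-04  1.31275354e+00] [-0.7137577  -0.29631589 -4.13100017] [-0.05352263  0.04418977 -0.00273987]
```

View pics/wrist1.png

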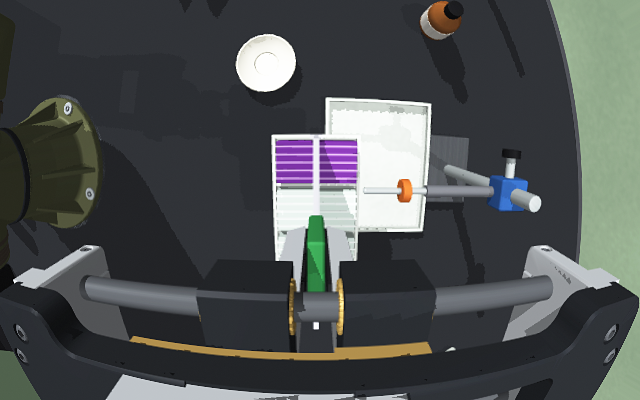

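The carrier is held with purple at (317,163). The peg runs from its tip (364,190) past the ring (405,190) to the clamp (508,193). I'll measure the peg and the held carrier in this same picture.

```bash
cat > m.py <<'E'
from h import *
import sys
c=dict(np.load(sys.argv[1])); X=wcloud(c); pos=c['position']
h=cv2.cvtColor(c['pixels'],cv2.COLOR_RGB2HSV)
def rng(m): return m
# peg columns
tip=None; pts=[]
for u in list(range(364,398,4))+list(range(416,424,2)):
    rows=[v for v in range(180,202) if .12<X[v,u,2]<.22]
    if rows:
        p=X[rows,u]; pts.append(p.mean(0)); print(u,rows[0],rows[-1],p.mean(0).round(4),p[:,2].max().round(4))
pts=np.array(pts)
f=np.polyfit(pts[:,0],pts[:,1],1); print('peg yaw',np.degrees(np.arctan(f[0])))
m=mask(c,(3,150,120),(18,255,255),(395,175,415,205)); q=X[m]; print('ring',len(q),q.mean(0),q.min(0),q.max(0))
m=mask(c,(105,120,60),(125,255,255),(485,170,530,215)); q=X[m]; q=q[q[:,2]>.15]; print('clamp',np.median(q,0),q.max(0))
# handle top
m=mask(c,(45,80,20),(80,255,255),(300,205,330,300)); q=X[m]; z=np.median(q[:,2]); t=q[abs(q[:,2]-z)<.012]
print('handle top z',z,cv2.minAreaRect((t[:,:2]*1000).astype(np.float32)))
A=np.c_[t[:,:2],np.ones(len(t))]; print('plane',np.linalg.lstsq(A,t[:,2],rcond=None)[0])
# purple top and tray
m=mask(c,(130,60,40),(165,255,255),(270,125,365,195)); q=X[m]; q=q[q[:,2]>.1]; print('purple',cv2.minAreaRect((q[:,:2]*1000).astype(np.float32)),np.percentile(q[:,2],[5,50,95]))
A=np.c_[q[:,:2],np.ones(len(q))]; print('plane',np.linalg.lstsq(A,q[:,2],rcond=None)[0])
# white stand tray
w=(c['pixels'].min(-1)>120)&(X[...,2]<.03)&(X[...,2]>-.005); w[:90]=0;w[240:]=0;w[:,:320]=0;w[:,440:]=0
q=X[w]; print('standtray',cv2.minAreaRect((q[:,:2]*1000).astype(np.float32)))
E
python3 m.py wrist1.npz
```

```text
364 188 193 [ 0.5055 -0.1543  0.1797] 0.1801
368 187 193 [ 0.509  -0.1549  0.1793] 0.1803
372 187 193 [ 0.5125 -0.1558  0.1792] 0.1804
376 187 193 [ 0.5159 -0.1567  0.1793] 0.1805
380 187 193 [ 0.5195 -0.1577  0.1789] 0.1806
384 187 193 [ 0.523  -0.1587  0.1784] 0.18
388 187 193 [ 0.5267 -0.1598  0.1779] 0.1793
392 187 193 [ 0.5303 -0.1608  0.1775] 0.1784
396 187 193 [ 0.5338 -0.1616  0.1777] 0.1787
416 187 193 [ 0.5526 -0.1669  0.176 ] 0.1773
418 187 193 [ 0.5546 -0.1674  0.1757] 0.1773
420 187 193 [ 0.5565 -0.168   0.1755] 0.1767
422 187 193 [ 0.5584 -0.1684  0.1756] 0.1776
peg yaw -15.33402296907994
ring 262 [ 0.54078884 -0.16262253  0.18137063] [ 0.5350801  -0.17310813  0.16604044] [ 0.5471421  -0.15354303  0.18698463]
clamp [ 0.63987024 -0.18875715  0.18710913] [ 0.66963728 -0.17581451  0.20718737]
handle top z 0.29000426913352156 ((460.32354736328125, -161.4161376953125), (30.886388778686523, 10.57989501953125), 76.25489044189453)
plane [-0.02513472 -0.11755723  0.28238611]
purple ((470.2286376953125, -121.05449676513672), (44.033935546875, 79.902587890625), 77.36103057861328) [0.15225852 0.1535846  0.1548507 ]
plane [0.00248983 0.00250996 0.15294653]
standtray ((551.7774658203125, -169.48861694335938), (197.61923217773438, 156.72439575195312), 74.52412414550781)
```

The carrier is level with no slip, and the peg axis at its tip is at z of about 0.177 with yaw -15.3°. I'll lower and align hole_pos (purple side), stop short of the tip and check again.

Emit:
carry_out:
  motion: "0.0009 0.0033 -0.006 0 0 -0.3 255;0.0009 0.0034 -0.012 0 0 -0.2 255;0 0 -0.014 0 0 0 255;0 0 -0.01 0 0 0 255;0 0 -0.006 0 0 0 255;0 0 0 0 0 0 255;0.004 -0.0011 0 0 0 0 255;0.006 -0.0016 0 0 0 0 255;0.006 -0.0016 0 0 0 0 255;0.005 -0.0014 0 0 0 0 255;0.003 -0.0008 0 0 0 0 255;0 0 0 0 0 0 255;0 0 0 0 0 0 255"

```text
time_s: 6.62
ee_pos: [0.4879, -0.1575, 0.2135]
eef_rot: [-3.141, -0.0, 1.303]
force: [1.3, 0.7, -4.7]
grip_width: 0.0101
grip_force: 45.0
```

```bash
python3 - <<'E'
from h import *
c=ctrl.camera('wrist'); np.savez('wrist2.npz',**c); cv2.imwrite('pics/wrist2.png',c['pixels'][:,:,::-1])
o=ctrl.get_obs(); print(o['ee_pos'],o['eef_rot'],o['force'],o['moment'])
a=c['pixels'][120:320,230:470,::-1]; cv2.imwrite('pics/wrist2c.png',cv2.resize(a,None,fx=3,fy=3))
X=wcloud(c)
for u in range(330,420,4):
    r=[v for v in range(140,225) if .15<X[v,u,2]<.19 and c['pixels'][v,u].max()>60]
    if r: print(u,r[0],r[-1],X[r,u].mean(0).round(4),X[r,u,2].max().round(4))
E
```

```text
[ 0.48778357 -0.15742796  0.21358375] [-3.14135283e+00 -3.69271710e-05  1.30323562e+00] [-0.72165011 -0.30410223 -4.86267447] [-0.09613204  0.03856825 -0.03140057]
338 210 215 [ 0.5048 -0.1542  0.1785] 0.1796
342 209 217 [ 0.5074 -0.155   0.1797] 0.1813
346 209 215 [ 0.5104 -0.1551  0.1796] 0.1812
350 209 214 [ 0.5133 -0.1556  0.179 ] 0.1799
354 209 215 [ 0.516  -0.1568  0.179 ] 0.1799
358 209 215 [ 0.5188 -0.1576  0.1789] 0.1799
362 209 215 [ 0.5216 -0.1584  0.179 ] 0.1799
366 208 215 [ 0.5246 -0.159   0.1783] 0.1795
370 208 215 [ 0.5275 -0.1599  0.178 ] 0.1788
374 208 215 [ 0.5303 -0.1607  0.1782] 0.1788
378 208 215 [ 0.5333 -0.1617  0.1775] 0.1788
382 199 222 [ 0.537  -0.163   0.1731] 0.1786
386 198 224 [ 0.5385 -0.1615  0.1818] 0.1842
390 198 224 [ 0.5411 -0.1617  0.1835] 0.1863
394 198 224 [ 0.544  -0.1626  0.1833] 0.1867
398 208 215 [ 0.5481 -0.1661  0.1767] 0.1782
402 208 215 [ 0.5511 -0.1668  0.1771] 0.1788
406 208 215 [ 0.5543 -0.168   0.1763] 0.178
410 208 214 [ 0.5574 -0.1685  0.1762] 0.1775
414 204 217 [ 0.5612 -0.1698  0.1738] 0.1764
418 204 217 [ 0.5633 -0.1689  0.1779] 0.1798
```

View pics/wrist2c.png

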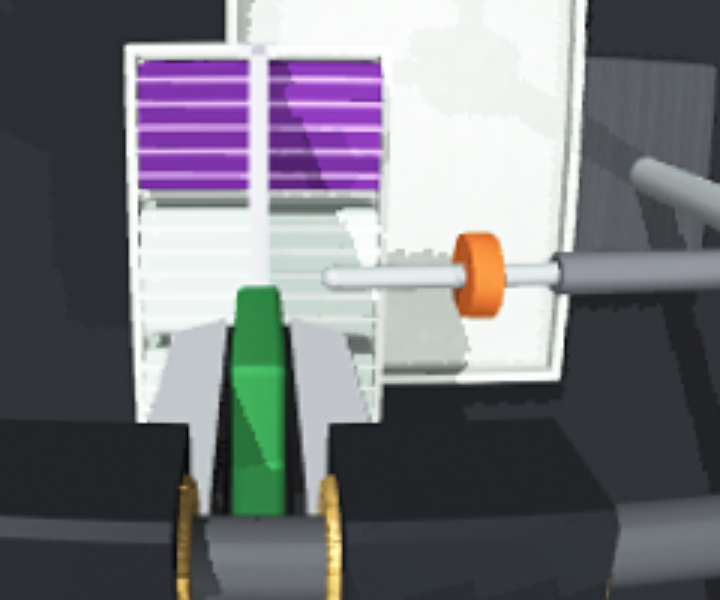

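The peg tip is at (325,277) in the crop, about 15 mm in front of the plate and level with hole_pos to within about 1 mm. I'll nudge +0.7 mm sideways and insert slowly.

Emit:
carry_out:
  motion: "0.0026 0.0001 0 0 0 0 255;0.0029 -0.0008 0 0 0 0 255;0.0029 -0.0008 0 0 0 0 255;0.0024 -0.0007 0 0 0 0 255;0.0019 -0.0005 0 0 0 0 255;0.0019 -0.0005 0 0 0 0 255;0.0019 -0.0005 -0.0001 0 0 0 255;0.0019 -0.0005 -0.0001 0 0 0 255;0 0 0 0 0 0 255"

```text
time_s: 7.42
ee_pos: [0.5065, -0.1617, 0.2133]
eef_rot: [-3.142, -0.0, 1.303]
force: [-0.1, -0.4, -4.1]
grip_width: 0.0099
grip_force: 45.0
```

Emit:
carry_out:
  motion: "0.0024 -0.0007 -0.0002 0 0 0 255;0.0024 -0.0007 -0.0001 0 0 0 255;0.0024 -0.0007 -0.0002 0 0 0 255;0.0024 -0.0007 -0.0002 0 0 0 255;0.0024 -0.0007 -0.0002 0 0 0 255;0.0024 -0.0007 -0.0001 0 0 0 255;0 0 0 0 0 0 255;0 0 0 0 0 0 255"

```text
time_s: 8.08
ee_pos: [0.5207, -0.1659, 0.2123]
eef_rot: [-3.141, -0.0, 1.303]
force: [0.3, -0.4, -4.6]
grip_width: 0.01
grip_force: 45.0
```

Emit:
carry_out:
  motion: "0 0 -0.0006 0 0 0 255;0 0 -0.0006 0 0 0 255;0 0 -0.0006 0 0 0 255;0 0 0 0 0 0 255;0 0 0 0 0 0 255"

```text
time_s: 8.5
ee_pos: [0.5206, -0.1658, 0.2106]
eef_rot: [-3.142, -0.0, 1.303]
force: [0.2, 0.3, -5.5]
grip_width: 0.0098
grip_force: 45.0
```

Emit:
carry_out:
  motion: "0 0 -0.0005 0 0 0 255;0 0 -0.0005 0 0 0 255;0 0 0 0 0 0 255;0 0 0 0 0 0 255"

```text
time_s: 8.83
ee_pos: [0.5207, -0.1659, 0.2098]
eef_rot: [3.141, 0.0, 1.303]
force: [-0.8, 0.8, -0.9]
grip_width: 0.0096
grip_force: 45.0
```

Emit:
carry_out:
  motion: "0 0 -0.0005 0 0 0 255;0 0 0 0 0 0 255;0 0 0 0 0 0 255"

```text
time_s: 9.08
ee_pos: [0.5207, -0.1659, 0.2094]
eef_rot: [3.141, 0.0, 1.303]
force: [-1.7, 1.2, 1.2]
grip_width: 0.0096
grip_force: 45.0
```

The peg is felt: contact comes at TCP z of about 0.2105 here, so the hole is centred at about 0.213. I'll raise to centre and push along the peg's slope.

Emit:
carry_out:
  motion: "0 0 0.0015 0 0 0 255;0 0 0.0015 0 0 0 255;0.0019 -0.0005 -0.0001 0 0 0 255;0.0019 -0.0005 -0.0002 0 0 0 255;0.0019 -0.0005 -0.0001 0 0 0 255;0.0019 -0.0005 -0.0002 0 0 0 255;0.0019 -0.0005 -0.0001 0 0 0 255;0.0019 -0.0005 -0.0002 0 0 0 255;0.0019 -0.0005 -0.0001 0 0 0 255;0.0019 -0.0006 -0.0002 0 0 0 255;0.0019 -0.0005 -0.0001 0 0 0 255;0.0019 -0.0006 -0.0002 0 0 0 255;0.0019 -0.0005 -0.0001 0 0 0 255;0 0 0 0 0 0 255"

```text
time_s: 10.25
ee_pos: [0.5418, -0.1716, 0.2104]
eef_rot: [-3.142, -0.0, 1.303]
force: [-0.6, 1.5, -3.8]
grip_width: 0.0098
grip_force: 45.0
```

Emit:
carry_out:
  motion: "0.0019 -0.0005 -0.0001 0 0 0 255;0.0019 -0.0005 -0.0001 0 0 0 255;0.0019 -0.0006 -0.0002 0 0 0 255;0 0 0 0 0 0 255;0 0 0 0 0 0 255"

```text
time_s: 10.67
ee_pos: [0.5475, -0.1732, 0.2101]
eef_rot: [3.141, -0.0, 1.303]
force: [-1.3, 0.3, -4.4]
grip_width: 0.0094
grip_force: 45.0
```

Emit:
carry_out:
  motion: "0.001 -0.0003 -0.0001 0 0 0 255;0.001 -0.0003 0 0 0 0 255;0.001 -0.0003 -0.0001 0 0 0 255;0 0 0 0 0 0 255;0 0 0 0 0 0 255"

```text
time_s: 11.08
ee_pos: [0.5503, -0.1741, 0.2099]
eef_rot: [3.141, -0.0, 1.303]
force: [-1.5, 1.9, -3.8]
grip_width: 0.0099
grip_force: 45.0
```

Emit:
carry_out:
  motion: "0.0007 -0.0002 0 0 0 0 255;0 0 0 0 0 0 255;0 0 0 0 0 0 255"

```text
time_s: 11.33
ee_pos: [0.5507, -0.1742, 0.2098]
eef_rot: [-3.141, -0.0, 1.303]
force: [-4.7, 1.3, -4.9]
grip_width: 0.0094
grip_force: 45.0
```

Emit:
carry_out:
  motion: "0.0007 -0.0002 0 0 0 0 255;0 0 0 0 0 0 255;0 0 0 0 0 0 255"

```text
time_s: 11.58
ee_pos: [0.551, -0.1743, 0.2097]
eef_rot: [-3.139, -0.0, 1.303]
force: [-7.3, 3.1, -3.6]
grip_width: 0.0096
grip_force: 45.0
```

Emit:
carry_out:
  motion: "0.0005 -0.0001 0 0 0 0 255;0 0 0 0 0 0 255;0 0 0 0 0 0 255"

```text
time_s: 11.83
ee_pos: [0.5512, -0.1743, 0.2096]
eef_rot: [-3.138, -0.0, 1.303]
force: [-9.5, 3.3, -2.5]
grip_width: 0.0097
grip_force: 45.0
```

```bash
python3 - <<'E'
from h import *
c=ctrl.camera('wrist'); np.savez('wrist3.npz',**c); 
o=ctrl.get_obs(); print(o['ee_pos'],o['eef_rot'],o['force'],o['moment'])
a=c['pixels'][120:320,230:470,::-1]; cv2.imwrite('pics/wrist3c.png',cv2.resize(a,None,fx=3,fy=3))
E
```

```text
[ 0.55115383 -0.17426266  0.20957861] [-3.13845058e+00 -8.69434066e-05  1.30329175e+00] [-9.22407592  3.17349291 -3.17743412] [0.68370347 2.5115529  0.06076551]
```

View pics/wrist3c.png

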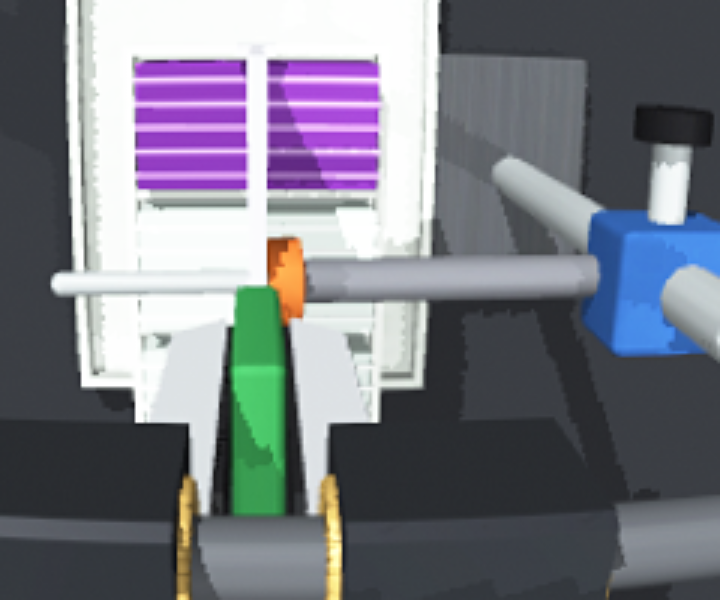

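The ring is against the sleeve at (305,280) and the plate is against the ring. The push force has climbed to about 9.7 N, so it is home. Next I'll lower onto the peg, keeping a light push.

Emit:
carry_out:
  motion: "-0.0003 0.0001 -0.0004 0 0 0 255;0 0 -0.0004 0 0 0 255;0 0 -0.0004 0 0 0 255;0 0 0 0 0 0 255;0 0 0 0 0 0 255"

```text
time_s: 12.3
ee_pos: [0.5511, -0.1743, 0.2089]
eef_rot: [-3.14, 0.0, 1.303]
force: [-9.9, 2.4, 1.2]
grip_width: 0.0101
grip_force: 45.0
```

Emit:
carry_out:
  motion: "0 0 -0.0004 0 0 0 255;0 0 -0.0004 0 0 0 255;0 0 0 0 0 0 255;0 0 0 0 0 0 255"

```text
time_s: 12.63
ee_pos: [0.5511, -0.1743, 0.2082]
eef_rot: [-3.14, 0.0, 1.303]
force: [-10.2, 2.4, 1.7]
grip_width: 0.0099
grip_force: 45.0
```

Emit:
carry_out:
  motion: "-0.0007 0.0002 0 0 0 0 255;0 0 0 0 0 0 255;0 0 0 0 0 0 255"

```text
time_s: 12.88
ee_pos: [0.5508, -0.1742, 0.2081]
eef_rot: [-3.141, 0.0, 1.303]
force: [-6.3, 2.1, -2.4]
grip_width: 0.0097
grip_force: 45.0
```

Emit:
carry_out:
  motion: "0 0 -0.0004 0 0 0 255;0 0 0 0 0 0 255;0 0 0 0 0 0 255"

```text
time_s: 13.13
ee_pos: [0.5509, -0.1742, 0.2079]
eef_rot: [-3.141, 0.0, 1.303]
force: [-6.2, 1.4, -0.3]
grip_width: 0.01
grip_force: 45.0
```

Emit:
carry_out:
  motion: "-0.0005 0.0001 -0.0004 0 0 0 255;0 0 0 0 0 0 255;0 0 0 0 0 0 255"

```text
time_s: 13.38
ee_pos: [0.5507, -0.1742, 0.2076]
eef_rot: [3.141, 0.0, 1.303]
force: [-5.0, 0.9, 1.3]
grip_width: 0.0098
grip_force: 45.0
```

Emit:
carry_out:
  motion: "0 0 -0.0003 0 0 0 255;0 0 0 0 0 0 255;0 0 0 0 0 0 255"

```text
time_s: 13.63
ee_pos: [0.5507, -0.1742, 0.2074]
eef_rot: [3.141, 0.0, 1.303]
force: [-5.8, 2.1, 1.7]
grip_width: 0.0096
grip_force: 45.0
```

Emit:
carry_out:
  motion: "0 0 0 0 0 0 255;0 0 0 0 0 0 255;0 0 0 0 0 0 255"
  grip_force: 5

```text
time_s: 13.88
ee_pos: [0.551, -0.1743, 0.2073]
eef_rot: [3.14, 0.0, 1.303]
force: [-2.9, 1.2, 1.7]
grip_width: 0.0101
grip_force: 5.0
```

Emit:
carry_out:
  motion: "0 0 0 0 0 0 226;0 0 0 0 0 0 224;0 0 0 0 0 0 222;0 0 0 0 0 0 220;0 0 0 0 0 0 218;0 0 0 0 0 0 216;0 0 0 0 0 0 214;0 0 0 0 0 0 212;0 0 0 0 0 0 208;0 0 0 0 0 0 204;0 0 0 0 0 0 200"

```text
time_s: 14.8
ee_pos: [0.5506, -0.1742, 0.2068]
eef_rot: [3.142, -0.0, 1.303]
force: [0.8, 0.8, 0.5]
grip_width: 0.0197
grip_force: 0.0
```

```bash
python3 - <<'E'
from h import *
c=ctrl.camera('wrist'); np.savez('wrist4.npz',**c); 
o=ctrl.get_obs(); print(o['ee_pos'],o['force'],o['grip_width'])
a=c['pixels'][120:320,230:470,::-1]; cv2.imwrite('pics/wrist4c.png',cv2.resize(a,None,fx=3,fy=3))
X=wcloud(c); m=mask(c,(45,80,20),(80,255,255),(300,205,330,300)); q=X[m]; print('handle z',np.median(q[:,2]),q.mean(0))
m=mask(c,(130,60,40),(165,255,255),(260,125,375,195)); q=X[m]; q=q[(q[:,2]>.08)&(q[:,2]<.12)]
A=np.c_[q[:,:2],np.ones(len(q))]; print('plane',np.linalg.lstsq(A,q[:,2],rcond=None)[0],q.mean(0))
E
```

```text
[ 0.55062785 -0.17415454  0.20683542] [-0.34235948 -0.19377817  0.54634902] 0.020069588482440795
handle z 0.23621167697181253 [ 0.55087403 -0.17376383  0.22933294]
plane [-0.0235978  -0.01632593  0.11034114] [ 0.55803182 -0.1387543   0.09943812]
```

View pics/wrist4c.png

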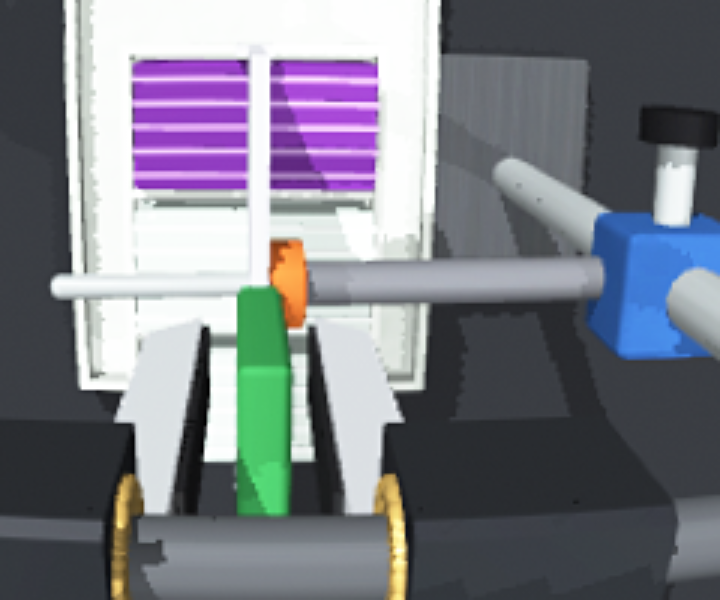

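The carrier hangs free and level (under 2° of slope), and the plate touches the ring at (268,280). I'll open more and withdraw straight up.

Emit:
carry_out:
  motion: "0 0 0 0 0 0 180;0 0 0 0 0 0 150;0 0 0 0 0 0 120;0 0 0 0 0 0 120;0 0 0.006 0 0 0 120;0 0 0.012 0 0 0 120;0 0 0.02 0 0 0 120;0 0 0.025 0 0 0 120;0 0 0.03 0 0 0 120;0 0 0.03 0 0 0 120;0 0 0.015 0 0 0 120;0 0 0 0 0 0 120;0 0 0 0 0 0 120;0 0 0 0 0 0 120;0 0 0 0 0 0 120;0 0 0 0 0 0 120;0 0 0 0 0 0 120;0 0 0 0 0 0 120;0 0 0 0 0 0 120;0 0 0 0 0 0 120"

```text
time_s: 16.52
ee_pos: [0.5506, -0.1741, 0.3448]
eef_rot: [-3.141, -0.0, 1.303]
force: [0.3, 0.3, 0.4]
grip_width: 0.0499
grip_force: 0.0
```

```bash
python3 - <<'E'
from h import *
c=ctrl.camera('wrist'); X=wcloud(c); np.savez('wrist5.npz',**c)
m=mask(c,(130,60,40),(165,255,255),(200,60,420,260)); q=X[m]; q=q[(q[:,2]>.07)&(q[:,2]<.13)]
A=np.c_[q[:,:2],np.ones(len(q))]; print('plane',np.linalg.lstsq(A,q[:,2],rcond=None)[0],q.mean(0))
m=mask(c,(3,150,120),(18,255,255),(250,120,420,300)); q=X[m]; q=q[q[:,2]>.15]; s=((q[:,:2]-[.551,-.1682])@[.9644,-.2644]); print('ring stand x',np.percentile(s,[2,50,98]))
m=mask(c,(45,80,20),(80,255,255),(200,150,420,380)); q=X[m]; q=q[q[:,2]>.22]; print('handle',np.median(q[:,2]),cv2.minAreaRect((q[:,:2]*1000).astype(np.float32)),(q[:,:2].mean(0)-[.551,-.1682])@[.9644,-.2644])
a=c['pixels'][100:350,200:500,::-1]; cv2.imwrite('pics/w5.png',cv2.resize(a,None,fx=2.4,fy=2.4)); print(ctrl.get_obs()['ee_pos'])
E
```

```text
plane [-0.01962552  0.00544816  0.11155832] [ 0.55876398 -0.13897246  0.09983514]
ring stand x [0.00437524 0.00884879 0.01113805]
handle 0.23657876994469862 ((547.8649291992188, -184.68496704101562), (43.20753860473633, 8.970187187194824), 74.65254211425781) 0.0016781174944724034
[ 0.55064416 -0.17414941  0.34479602]
```

View pics/w5.png

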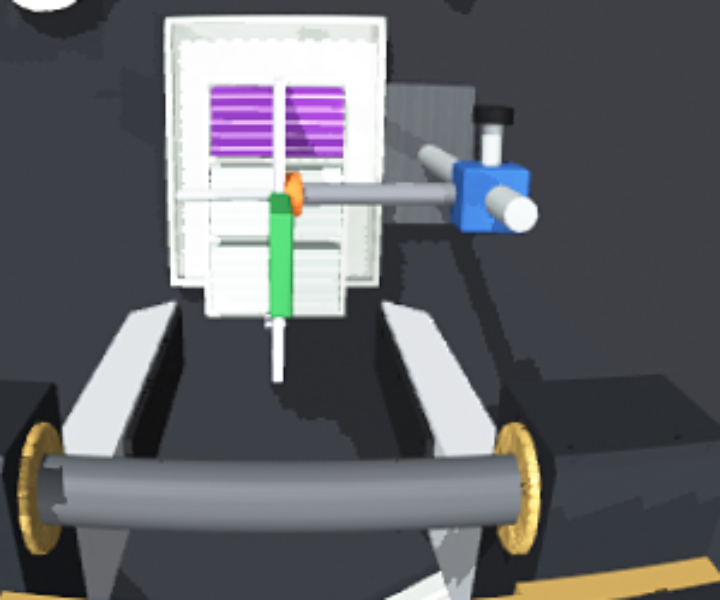

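The carrier hangs still and level with all three packs in it. The ring's front is at stand x of about 4 to 5 mm, against the sleeve, and the plate is against the ring.

```bash
python3 -c "
from station import ctrl
print(ctrl.hand_in())"
```

```text
the job is handed in; nothing more can be done
None
```

The carrier hangs level (within about 1°) and still from the hole on its purple-pack side, with all three packs in it, the orange ring fully home and the plate against it; I handed the job in at about 16.6 s, and the bottle, dish and blue box were never touched.

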